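Shut and lock the service hatch of the dosing unit

ROBOT

A 6-joint arm with a two-finger parallel gripper is mounted at the origin on a cart in front of the work surface, level with it; the furniture and walls round the work are solid. World frame = base frame: x ahead of the robot, y to its left, z up, the work surface at z = 0. Lengths are in m, angles in rad, forces in N, time in s.
With the tool pointing down it reaches from about 0.275 to 0.725 m from the base axis. Payload 5.6 kg.
Tool frame: the origin (TCP) lies midway between the tips of the shut fingers; the grasp point (between the pads) lies 19 mm behind it; z points along the fingers, y is the line along which they close (so a half turn about z gives the same grasp; the last joint's range is limited). The gripper opens to 85 mm and grips with 20 to 120 N. Pads are 22 mm wide; open, the fingers measure 114 mm over their backs; the gripper's body (76 mm by 85 mm) begins 54 mm behind the grasp point. The pads swing forward as they close: fully open they stand 13 mm farther back than shut.
Start: joints at [1.557, 0.255, 0.108, 0, -1.424, -0.285], TCP at [0.162, 0.526, 0.203] pointing down, gripper open.
Joint ranges: [-2.95, 2.95], [-1.21, 1.97], [-1.09, 1.5], [-2.87, 1.71], [-2.94, -0.07], [-3.05, 3.05]. Speed limits (rad/s): [2.57, 2.57, 3.14, 3.14, 3.14, 3.14].

INTERFACE

Orientations are given as a unit quaternion [w, x, y, z].
In Python, from bench import get_obs, grab_frame, camera_model, finish_job, spot_in, silhouettes gives the robot as it stands.
- The arm moves only by the tool apply_moves, never from a script. Its argument "motion" is text: rows parted by semicolons, each of 7 numbers parted by spaces: the shift along the tool's x, y, z in units of 20 cm (1.0 is 20 cm), then the turn, a rotation vector about the tool's x, y, z in units of 0.1 rad (1.0 is 0.1 rad), then the gripper command: -1 is shut, 1 is fully open, values between are in proportion. A call has 1 to 12 rows; each row shifts and turns the commanded pose from where the row before left it, along the tool's axes as they then stand; what a row does not reach is not made up. A row lasts 1/10 s, in which the tool goes at most 50 mm and 8.59 degrees, less where a joint would pass 70% of its speed; a pose out of reach is approached as far as the arm can. A call with a number of a shift or a turn outside -1 to 1 is refused whole. A call with a gripper value outside its range is refused whole. The fingers move at their own pace and stop on an object; "grip_force" is the grip in N (left out, the last holds). Time passes only in rows, so rows that do not move let the fingers close. It gives the time, the measured TCP pose, the force, the opening and the grip force at its end, in the units of the state.
- get_obs(): the state, without advancing time (a new reading comes with each control period).
- grab_frame(name): name is "scene" or "top" or "wrist"; returns the picture (480x640x3 uint8, red, green, blue); there is no depth.
- camera_model(name): a dict with "vfov" (degrees; the focal length in pixels is half the picture's height over the tangent of half this angle, whatever the lens; pixels are square), "cx", "cy" (the principal point, pixels), "camera_from_world" (4x4, takes a point from world to camera coordinates). Camera axes: x right, y up, looking along -z (the intrinsics and any distortion apply to the point x, -y, -z); pixel columns grow to the right and rows downward; lengths in m; the calibration is good to about 2 mm. A picture is of the moment at which its call begins: read the wrist's pose just before it. camera_model takes no time and is no camera call; for the wrist camera it gives the pose at the moment of the call.
- finish_job(): hands the job in; it is judged then, once.
Trained networks look in the newest picture that a camera, given by its name, has taken for a name from the list of things; names that differ only in an ending like _2 or _b are one class to them, and where a whole thing is asked for, a point or a joint stands for the part that bears it (a point fixed in the world has none). Each returns a list of dicts, best first, with "p" (0 to 1); they miss things now and then, are a little off and sometimes report something else, mostly with a low value. They report only what shows in the picture. A call takes as long as a camera call. They do not tell look-alikes from the thing itself.
- spot_in(label, camera): "position" ([x, y, z] in m, in the coordinates of the camera as it stood for that picture, good to about 4 mm: the middle of the surface that is visible of it).
- silhouettes(label, camera): "region" (480x640 bool, what is visible of it).
The state is a dict: "clock": time; "joint_pos": joint angles; "qd": joint speeds; "effort": joint torques, N m; "tool_pos": TCP position; "orientation": TCP orientation; "wrist_force": force on the tool from outside, world axes, zero at the start; "torque": the same for the moment, N m; "opening": finger opening in m; "gripper_force": force on a finger pad.
Only numpy, scipy, OpenCV 4.12 (cv2) and the standard library are available. Lean on these libraries where they do the work, as an engineer would, in place of code of your own. Each camera call takes 0.05 s, during which the arm holds its last target. There are 200 camera calls.

TASK

The service hatch on top of the stainless dosing unit has been left open. Push its sliding cover fully home, then take the key from its stand, put its blade in the slot of the quarter-turn fastener and turn it clockwise as far as it goes, so that the tongue lies across behind the cover. Put the key back upright in its stand, all the way down, and leave the things standing around where they are.

Things in the scene. Friction and masses are not known exactly. Their poses are not given: they have to be found in the camera images.
- dosing_unit: Fixed stainless box, 190 (x) x 250 (y) x 70 mm high; origin centre of underside, x away from the robot at yaw 0, y left, z up. Flat deck on top. The hatch cover slides along y between rails 8.5 mm high (x -30 to -16 and +76 to +90 mm) and closes towards -y against a stop. The fastener stands on the deck at x -55, y +13 mm, on the robot's side of the rails.
- cover_flange (a point): Middle of the outer (+y) face of the hatch cover's turned-up flange, 14 mm above the deck; y points out of that face, x along it. Cover: loose aluminium plate 100 x 120 x 4 mm, 0.2 to 0.4 kg, 1.5 mm side play in the rails, slides with a few N. Flange 86 mm wide, 5 mm thick, top 24 mm above the deck. Push this face towards -y to shut. Starts 45 to 68 mm open.
- cover_home (a point): Point fixed on the dosing unit where cover_flange lies when the cover is fully home against its stop; axes as the unit's. 14 mm above the deck.
- cam_lock (a joint): Fastener angle, rad: 0 unlocked (slot and tongue along unit +y), growing clockwise seen from above to a hard stop at 1.571 = locked (along unit +x, across the cover's path 1.5 mm behind the flange). Starts 0.08 to 0.33; stays where left; about 0.07 N m to turn. Tongue reaches 64 mm from the axis, 13 mm wide, 10 to 17 mm above the deck; it cannot pass a part-open cover's flange.
- slot_mouth (a point): Centre of the top of the fastener's round steel head, on its turning axis: 44 mm across, top 27 mm above the deck (97 mm above the table). Slot 7 mm wide, 12 mm deep, mouth chamfered 2 mm, right across the head and open at both ends. Axes turn with it: y along the slot towards the tongue, x across the slot, z up.
- key_grip (a point): Centre of the key's grip (loose, 0.12 kg): black block 56 (x) x 22 thick (y) x 60 mm high (z), taken from above across the 22 mm. Below its middle a steel blade 34 mm wide (x), 4 mm thick (y), thinned to 2 mm in the last 6 mm, stands out 22 mm; its end is 52 mm below this point. Starts upright in the stand, this point 66 mm above the table. Half a turn about z is the same.
- key_tip (a point): Middle of the end of the key's blade, 52 mm below key_grip; same axes.
- stand_mouth (a point): Centre of the top of the key's stand: fixed grey block 64 (x) x 44 (y) x 36 mm high on a thin foot plate 76 x 56 mm, with a blade pocket 42 (x) x 10 mm (y), 30 mm deep. x along the pocket, z up. With the key fully down its grip rests on the block, key_grip 30 mm above this point. The stand is left or right of the unit.
- whetstone: Loose sharpening stone 44 x 120 x 26 mm lying on the other side of the unit from the stand; origin centre of underside. Leave alone.
- dredger: Loose steel shaker, 51 mm across, 96 mm high, standing behind the unit; origin centre of underside. Leave alone.
Things that resemble listed ones, but are neither listed nor needed, are in the scene too. What is meant by the part that bears key_grip is not purple, and is the larger of those in its own colour.

How it is judged:
On the way, in this order (a step that is already met when the one before it is completed fails the run):
1. the hatch cover is pushed home (flange within 5 mm of its home point) with the fastener still unlocked (distance between cover_flange and cover_home below 0.005 m and value of joint cam_lock below 0.6 rad), for 0.2 s.
2. the key's blade is at least 8 mm down in the fastener's slot, before it is locked (horizontal distance between key_tip and slot_mouth below 0.01 m and z of key_tip in the frame of slot_mouth below -0.008 m and value of joint cam_lock below 0.7 rad), for 0.1 s.
3. the fastener is turned to locked with the blade in its slot and the cover home (horizontal distance between key_tip and slot_mouth below 0.01 m and z of key_tip in the frame of slot_mouth below -0.008 m and value of joint cam_lock above 1.35 rad and distance between cover_flange and cover_home below 0.005 m), for 0.2 s.
At the end, for the whole second after the job is handed in: Cover home (within 5 mm), fastener locked (past 1.35 rad), key upright (within 0.12 rad) and down in its stand (key_grip 20 to 34 mm above stand_mouth, within 10 mm of its middle), released; whetstone and dredger within 30 mm of where they were (distance between cover_flange and cover_home below 0.005 m and value of joint cam_lock above 1.35 rad and horizontal distance between key_grip and stand_mouth below 0.01 m and z of key_grip in the frame of stand_mouth between 0.02 and 0.034 m and angle between key_grip's own z axis and vertical below 0.12 rad and distance of each of whetstone, dredger from where it was at the start of the episode below 0.03 m); the robot touches nothing.
It fails at once if the sharpening stone or the dredger is moved more than 30 mm (distance of any of whetstone, dredger from where it was at the start of the episode above 0.03 m).
It also fails if it takes over 64 s, if anything falls off the work surface, if the arm or the gripper's body presses on something with over 40 N, if the wrist force passes 120 N, or if a joint passes its speed limit or range.

## Working session

There is one attempt and no reset: what is moved stays moved. The work goes in short steps, Python scripts to look and compute and a tool call to move; the robot and the scene stay as the last step left them, time stands still between calls to the robot, and variables do not carry over. Pictures are saved under pics/ and viewed, at most 10 in all, crops included, and the job is handed in when it is done.

Besides the shell and the picture viewer there is one more tool, called after "Call:" by a JSON object that holds its "api" and its "payload". apply_moves: Moves the arm, as the interface text tells. Its arguments: {"type":"object","properties":{"motion":{"type":"string"},"grip_force":{"type":"number"}},"required":["motion"]}

```bash
mkdir -p pics; ls; python3 - <<'E'
from bench import *
import cv2,numpy as np
o=get_obs();print({k:np.round(v,3) for k,v in o.items()})
for c in ["scene","top"]:
    f=grab_frame(c);cv2.imwrite(f"pics/{c}0.png",f[:,:,::-1])
    m=camera_model(c);print(c,m)
    W=np.linalg.inv(np.array(m["camera_from_world"]))
    for l in ["dosing_unit","cover_flange","cam_lock","slot_mouth","key_grip","key_tip","stand_mouth","whetstone","dredger"]:
        try:
            for d in spot_in(l,c)[:4]: print(l,round(d["p"],2),np.round((W@np.r_[d["position"],1])[:3],3))
        except Exception as e: print(l,e)
E
```

```text
pics
{'clock': np.float64(0.0), 'joint_pos': array([ 1.557,  0.256,  0.107, -0.   , -1.424, -0.285]), 'qd': array([ 0.001,  0.001, -0.003,  0.001,  0.001,  0.001]), 'effort': array([ 1.0000e-03, -3.8663e+01,  2.3794e+01,  5.3650e+00, -6.0000e-03,
       -0.0000e+00]), 'tool_pos': array([0.162, 0.525, 0.203]), 'orientation': array([ 0.001,  0.989, -0.149, -0.   ]), 'wrist_force': array([0.665, 0.204, 0.132]), 'torque': array([-0.057,  0.006,  0.001]), 'gripper_force': np.float64(0.0), 'opening': np.float64(0.085)}
scene {'vfov': 50.635540239671755, 'cx': 311.092739111092, 'cy': 233.60988768357566, 'camera_from_world': array([[-0.6095648 , -0.79239414, -0.0232868 ,  0.36982931],
       [ 0.32771525, -0.27863149,  0.90275534, -0.26005207],
       [-0.72182648,  0.54265644,  0.4295236 , -0.63653244],
       [ 0.        ,  0.        ,  0.        ,  1.        ]])}
dosing_unit 0.72 [0.469 0.033 0.07 ]
cover_flange 0.72 [ 0.565 -0.017  0.074]
cam_lock 0.73 [0.482 0.028 0.086]
slot_mouth 0.58 [0.477 0.024 0.089]
key_grip 0.97 [0.485 0.312 0.082]
key_grip 0.84 [0.486 0.196 0.041]
key_grip 0.83
[... 440 characters left out ...]
0.61158805],
       [-0.07616909,  0.0049176 ,  0.99708279, -1.22749763],
       [ 0.        ,  0.        ,  0.        ,  1.        ]])}
dosing_unit 0.2 [0.487 0.018 0.099]
cover_flange 0.6 [ 0.562 -0.019  0.072]
cam_lock 0.95 [0.487 0.013 0.1  ]
slot_mouth 0.73 [0.503 0.287 0.029]
slot_mouth 0.71 [0.485 0.013 0.097]
slot_mouth 0.66 [0.504 0.299 0.095]
key_grip 0.85 [0.502 0.302 0.096]
key_grip 0.72 [0.384 0.298 0.045]
key_grip 0.68 [0.483 0.184 0.055]
key_tip 0.72 [0.481 0.179 0.049]
key_tip 0.69 [0.383 0.297 0.049]
key_tip 0.53 [0.501 0.297 0.093]
stand_mouth 0.62 [0.499 0.289 0.028]
stand_mouth 0.42 [0.512 0.004 0.07 ]
whetstone 0.58 [ 0.436 -0.288  0.027]
dredger 0.88 [0.763 0.184 0.09 ]
```

View pics/scene0.png

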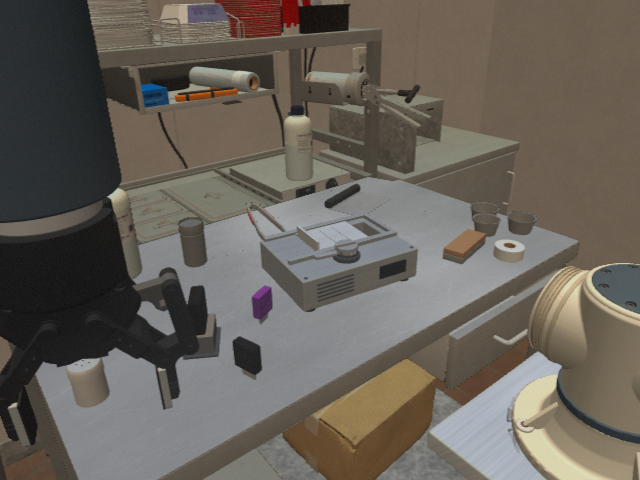

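View pics/top0.png

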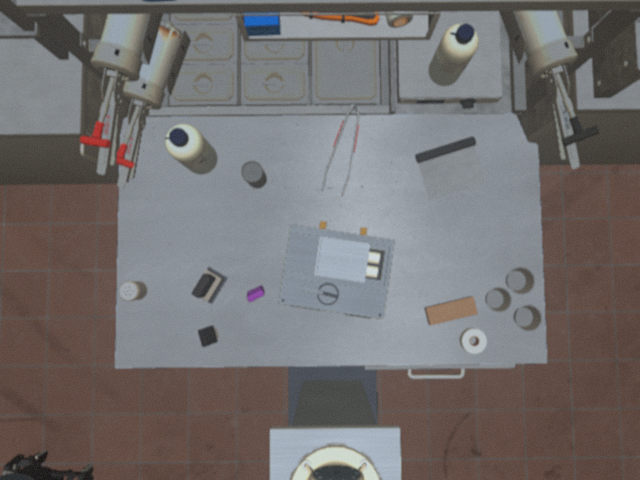

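The candidate keys are:
- black key in the stand: scene (197,315), top (205,284)
- small black key on the table: scene (247,355), top (207,337)
- purple key: scene (262,303), top (256,293)

I choose the black one in the stand. The unit is yawed a little clockwise, with the cover flange at about (317,258) in the top picture and the fastener at (328,294).

```bash
python3 - <<'E'
import cv2
f=cv2.imread("pics/top0.png")[220:350,190:400]
cv2.imwrite("pics/crop1.png",cv2.resize(f,None,fx=3.8,fy=3.8,interpolation=cv2.INTER_CUBIC))
E
```

```text
(no output)
```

View pics/crop1.png

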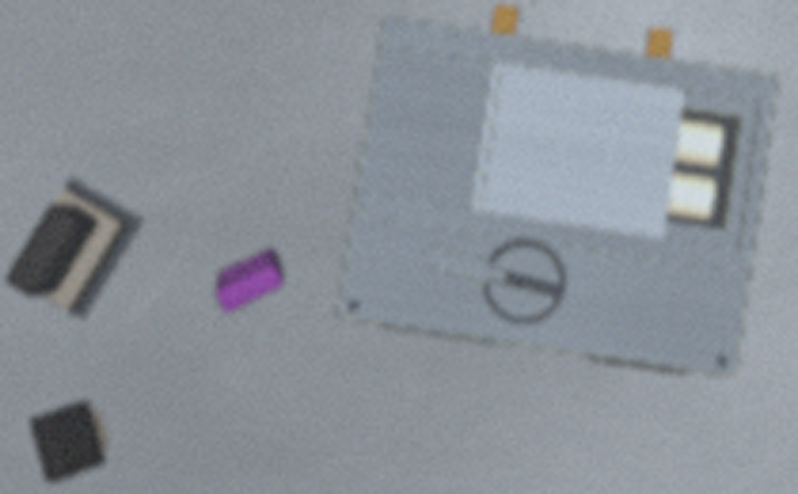

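The close crop shows the stand key as the larger black block on a grey stand, at crop (50,250). The small black key is at (68,440) and the purple one at (250,280). Deck corners are at about (383,18), (776,72), (735,375) and (345,318), and the slot and tongue point left.

```bash
cat > h.py <<'E'
from bench import *
import cv2,numpy as np
from scipy.spatial.transform import Rotation as R
def ray(uv,z,m):
    M=np.linalg.inv(np.array(m["camera_from_world"])); f=240/np.tan(np.radians(m["vfov"])/2)
    d=M[:3,:3]@np.array([(uv[0]-m["cx"])/f,-(uv[1]-m["cy"])/f,-1]); o=M[:3,3]
    return (o+d*(z-o[2])/d[2])[:3]
def proj(p,m):
    f=240/np.tan(np.radians(m["vfov"])/2); c=(np.array(m["camera_from_world"])@np.r_[p,1])[:3]
    return np.array([m["cx"]+f*c[0]/-c[2], m["cy"]-f*c[1]/-c[2]])
def fit(model,world):  # 2D rigid model->world
    a=np.array(model,float);b=np.array(world)[:,:2];ac=a-a.mean(0);bc=b-b.mean(0)
    yaw=np.arctan2((ac[:,0]*bc[:,1]-ac[:,1]*bc[:,0]).sum(),(ac*bc).sum())
    c,s=np.cos(yaw),np.sin(yaw);Rm=np.array([[c,-s],[s,c]]);t=b.mean(0)-Rm@a.mean(0)
    return t,yaw,np.linalg.norm(a@Rm.T+t-b,axis=1)
def tool():
    o=get_obs();q=o["orientation"];return o,R.from_quat(np.r_[q[1:],q[0]])
def delta(target,yaw=None):
    """move in tool axes units to put TCP at target, tool down, with tool y axis at world yaw angle"""
    o,r=tool();z=r.as_matrix()[:,2];d=r.inv().apply(np.array(target)-o["tool_pos"])
    print("tcp",np.round(o["tool_pos"],4),"shift units",np.round(d/0.2,3))
    if yaw is not None:
        best=None
        for k in (0,np.pi):
            y=np.array([np.cos(yaw+k),np.sin(yaw+k),0]);zz=np.array([0,0,-1.]);x=np.cross(y,zz)
            rt=R.from_matrix(np.c_[x,y,zz]);rv=(r.inv()*rt).as_rotvec()/0.1
            print("turn units",np.round(rv,2))
E
python3 - <<'E'
from h import *
m=camera_model("top")
c=lambda l:[(190+u/3.8,220+v/3.8) for u,v in l]
p=[ray(x,.07,m) for x in c([(383,18),(776,72),(735,375),(345,318)])]
print(fit([(.095,.125),(.095,-.125),(-.095,-.125),(-.095,.125)],p))
t,yaw,_=fit([(.095,.125),(.095,-.125),(-.095,-.125),(-.095,.125)],p)
print("head",ray(c([(525,281)])[0],.097,m),"from unit",t+np.array([[np.cos(yaw),-np.sin(yaw)],[np.sin(yaw),np.cos(yaw)]])@[-.055,.013])
print("cover edge",[np.round(ray(x,.094,m),3) for x in c([(497,65),(472,212)])])
k=silhouettes("key_grip","top")
for d in k[:4]:
    g=d["region"];cnt=max(cv2.findContours(g.astype(np.uint8),0,2)[0],key=cv2.contourArea);r=cv2.minAreaRect(cnt);print(d["p"],r)
    b=cv2.boxPoints(r);print([np.round(ray(x,.096,m),3)[:2] for x in b])
o=get_obs();print(o["joint_pos"])
m=camera_model("wrist");M=np.linalg.inv(m["camera_from_world"]);_,r=tool();print("cam in tool",r.inv().apply(M[:3,3]-o["tool_pos"]),r.inv().as_matrix()@M[:3,:3],m["vfov"])
E
```

```text
(array([ 0.53121529, -0.01146084]), np.float64(-0.14815053946888923), array([0.00117563, 0.00194111, 0.00298901, 0.0043808 ]))
head [0.47914756 0.01068213 0.097     ] from unit [0.4787367  0.00951526]
cover edge [array([0.61 , 0.026, 0.094]), array([0.521, 0.042, 0.094])]
0.8 ((203.39707946777344, 285.3382568359375), (13.033893585205078, 25.896286010742188), 30.963756561279297)
[array([0.485, 0.325]), array([0.535, 0.295]), array([0.519, 0.269]), array([0.469, 0.299])]
0.77 ((208.55001831054688, 335.1499938964844), (18.34120750427246, 19.922346115112305), 71.56504821777344)
[array([0.401, 0.313]), array([0.415, 0.27 ]), array([0.376, 0.256]), array([0.362, 0.299])]
0.61 ((255.50003051757812, 292.5000305175781), (12.074766159057617, 19.230182647705078), 63.43495178222656)
[array([0.487, 0.203]), array([0.506, 0.164]), array([0.481, 0.152]), array([0.462, 0.191])]
[ 1.55662808e+00  2.55070823e-01  1.08214452e-01  1.36386261e-05
 -1.42392371e+00 -2.84609198e-01]
cam in tool [ 0.07992202  0.00044824 -0.16990208] [[ 3.24144383e-04  9.51466250e-01  3.07752938e-01]
 [ 9.99999770e-01 -1.24911549e-04 -6.67077904e-04]
 [-5.96260216e-04  3.07753084e-01 -9.51466071e-01]] 66.30970069558506
```

Call:
{"api": "apply_moves", "payload": {"motion": "0.1 0.06 0 0 0 0 -1;0.2 0.12 0 0 0 0 -1;0.2 0.12 0 0 0 0 -1;0.2 0.12 0 0 0 0 -1;0.2 0.12 0 0 0 0 -1;0.2 0.12 0 0 0 0 -1;0.2 0.12 0 0 0 0 -1;0.2 0.12 0 0 0 0 -1;0.2 0.12 0 0 0 0 -1;0.2 0.12 0 0 0 0 -1;0.2 0.12 0 0 0 0 -1;0.2 0.12 0 0 0 0 -1", "grip_force": 60}}

```text
clock: 2.25
tool_pos: [0.5213, 0.1248, 0.2037]
orientation: [-0.0, 0.989, -0.149, 0.0]
wrist_force: [0.6, 1.2, -0.0]
opening: -0.0001
gripper_force: 0.0
```

Call:
{"api": "apply_moves", "payload": {"motion": "0.2 0.12 0 0 0 1 -1;0 0 0 0 0 1 -1;0 0 0 0 0 1 -1;0 0 0 0 0 1 -1;0 0 0 0 0 1 -1;0 0 0 0 0 1 -1;0 0 0 0 0 1 -1;0 0 0 0 0 1 -1;0 0 0 0 0 1 -1;0 0 0 0 0 1 -1;0 0 0 0 0 1 -1;0 0 0 0 0 1 -1"}}

```text
clock: 3.45
tool_pos: [0.5514, 0.0917, 0.2035]
orientation: [0.0, 0.731, -0.683, -0.0]
wrist_force: [-0.1, 0.3, 0.6]
opening: -0.0002
gripper_force: 0.0
```

```bash
python3 - <<'E'
from h import *
delta([.572,.061,.2],np.pi-.148)
print(get_obs()["joint_pos"])
m=camera_model("wrist");f=grab_frame("wrist");cv2.imwrite("pics/w1.png",f[:,:,::-1])
import json;json.dump({k:np.array(v).tolist() for k,v in m.items()},open("w1.json","w"))
E
```

```text
tcp [0.5514 0.0917 0.2035] shift units [ 0.16  -0.092  0.017]
turn units [0.   0.   2.16]
turn units [ -0.     0.   -29.26]
[ 4.44703873e-01  2.73068948e-01  1.32291959e-01 -2.67370979e-05
 -1.43003439e+00 -3.76850387e-01]
```

View pics/w1.png

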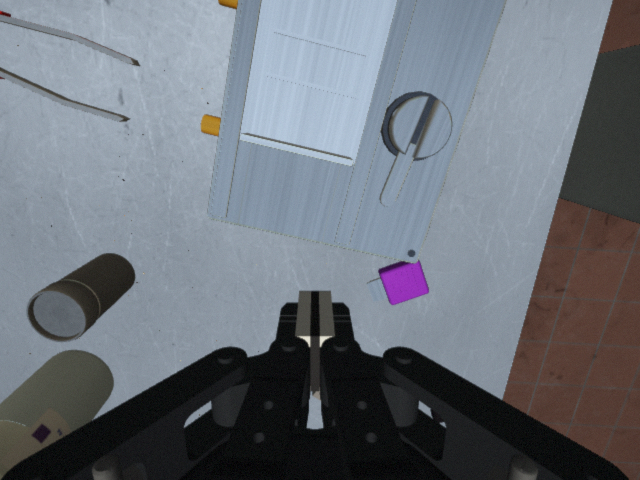

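Wrist view: the flange's outer top edge runs from (241,142) to (353,165). The fastener head centre is at about (420,126), with the slot from (433,97) to (407,150) and the tongue tip at (385,205). The +y deck corners are near (208,216) and (420,260).

```bash
cat > u.py <<'E'
from h import *
def tow(p,t,yaw): return t+np.array([[np.cos(yaw),-np.sin(yaw)],[np.sin(yaw),np.cos(yaw)]])@np.array(p)
def tou(p,t,yaw): return np.array([[np.cos(yaw),np.sin(yaw)],[-np.sin(yaw),np.cos(yaw)]])@(np.array(p)[:2]-t)
E
python3 - <<'E'
from u import *
import json
m=json.load(open("w1.json"))
f=cv2.imread("pics/w1.png")
t,yaw=np.array([.5312,-.0115]),-.148
for n,uv,z in [("flangeL",(241,142),.094),("flangeR",(353,165),.094),("c1",(208,216),.07),("c2",(420,260),.07),("head",(417,126),.097),("slot1",(433,97),.097),("slot2",(407,150),.097),("tip",(385,205),.087)]:
    w=ray(uv,z,m);print(n,np.round(w,4),np.round(tou(w,t,yaw),4))
for l in ["cam_lock","slot_mouth","cover_flange"]:
    for d in spot_in(l,"wrist")[:2]:
        w=(np.linalg.inv(m["camera_from_world"])@np.r_[d["position"],1])[:3]; print(l,round(d["p"],2),np.round(w,4),np.round(tou(w,t,yaw),4))
E
```

```text
flangeL [0.6106 0.0321 0.094 ] [0.0721 0.0548]
flangeR [0.5265 0.0431 0.094 ] [-0.0127  0.0533]
c1 [0.6428 0.0969 0.07  ] [0.0944 0.1237]
c2 [0.4564 0.1244 0.07  ] [-0.0941  0.1234]
head [0.4837 0.012  0.097 ] [-0.0505  0.0163]
slot1 [ 0.4754 -0.0081  0.097 ] [-0.0557 -0.0049]
slot2 [0.4884 0.0293 0.097 ] [-0.0483  0.034 ]
tip [0.4972 0.0735 0.087 ] [-0.0462  0.079 ]
cam_lock 0.96 [0.484  0.0212 0.093 ] [-0.0515  0.0254]
slot_mouth 0.97 [0.4874 0.016  0.0936] [-0.0473  0.0207]
cover_flange 0.58 [ 0.5589 -0.0206  0.0728] [ 0.0288 -0.0049]
```

Call:
{"api": "apply_moves", "payload": {"motion": "0.15 -0.096 0 0 0 0 -1;0 0 0 0 0 1 -1;0 0 0 0 0 1 -1;0 0 0.2 0 0 0.16 -1;0 0 0.2 0 0 0 -1;0 0 0.15 0 0 0 -1;0 0 0.05 0 0 0 -1;0 0 0 0 0 0 -1"}}

```text
clock: 4.45
tool_pos: [0.572, 0.0629, 0.0825]
orientation: [-0.001, -0.655, 0.756, 0.0]
wrist_force: [-0.5, 0.3, 0.8]
opening: 0.0002
gripper_force: 0.0
```

```bash
python3 - <<'E'
from u import *
t,yaw=np.array([.5312,-.0115]),-.148
delta([*tow((.03,.016),t,yaw),.083],np.pi-.148)
print(tou(get_obs()["tool_pos"],t,yaw))
E
```

```text
tcp [0.572  0.0629 0.0825] shift units [ 0.318 -0.001 -0.002]
turn units [ 0.02 -0.01  0.05]
turn units [ 2.000e-02  4.000e-02 -3.136e+01]
[0.02943219 0.0795926 ]
```

Call:
{"api": "apply_moves", "payload": {"motion": "0.04 0 0 0 0 0 -1;0.04 0 0 0 0 0 -1;0.04 0 0 0 0 0 -1;0.04 0 0 0 0 0 -1;0.04 0 0 0 0 0 -1;0.03 0 0 0 0 0 -1;0.03 0 0 0 0 0 -1;0.02 0 0 0 0 0 -1;0.02 0 0 0 0 0 -1"}}

```text
clock: 5.35
tool_pos: [0.5641, 0.0035, 0.0834]
orientation: [-0.0, -0.654, 0.756, 0.0]
wrist_force: [0.1, 0.5, 0.5]
opening: 0.0003
gripper_force: 0.0
```

Call:
{"api": "apply_moves", "payload": {"motion": "0.01 0 0 0 0 0 -1;0.01 0 0 0 0 0 -1;0 0 0 0 0 0 -1"}}

```text
clock: 5.65
tool_pos: [0.5635, -0.0002, 0.0835]
orientation: [-0.0, -0.654, 0.756, 0.0]
wrist_force: [-0.0, -0.0, -0.4]
opening: 0.0001
gripper_force: 0.0
```

Call:
{"api": "apply_moves", "payload": {"motion": "0.01 0 0 0 0 0 -1;0.01 0 0 0 0 0 -1;0 0 0 0 0 0 -1"}}

```text
clock: 5.95
tool_pos: [0.5629, -0.0043, 0.0835]
orientation: [-0.0, -0.654, 0.756, 0.0]
wrist_force: [-0.1, -0.6, 0.6]
opening: 0.0001
gripper_force: 0.0
```

```bash
python3 - <<'E'
from u import *
t,yaw=np.array([.5312,-.0115]),-.148
print(tou(get_obs()["tool_pos"],t,yaw),get_obs()["wrist_force"])
f=grab_frame("top");cv2.imwrite("pics/t2.png",f[:,:,::-1])
g=grab_frame("scene");
a=cv2.resize(f[210:330,260:420],None,fx=3.5,fy=3.5,interpolation=cv2.INTER_CUBIC)[:420,:400]
b=cv2.resize(g[200:320,250:430],None,fx=3.5,fy=3.5,interpolation=cv2.INTER_CUBIC)[:420,:400]
cv2.imwrite("pics/t2c.png",np.hstack([a,b])[:,:,::-1])
E
```

```text
[0.0302983 0.0118312] [-0.1004292  -0.59824827  0.58912709]
```

View pics/t2c.png

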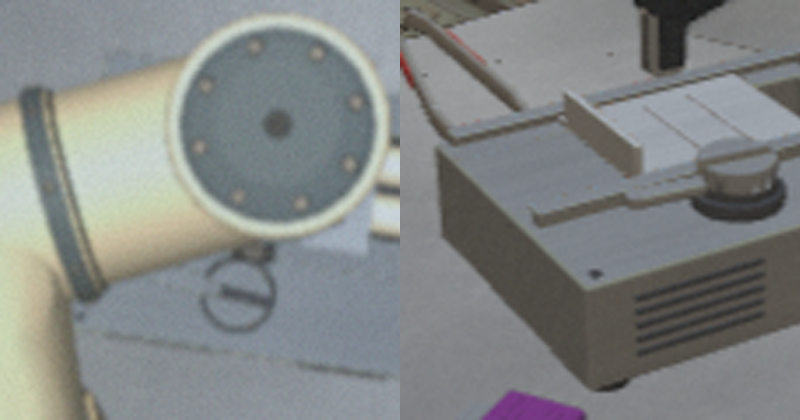

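The top view is blocked by the arm. In the scene view the cover flange stands at scene pixels (297..320, 228..248), still open, and the fingertips show at about (326,220). I check by projecting the TCP.

```bash
python3 - <<'E'
from u import *
t,yaw=np.array([.5312,-.0115]),-.148
m=camera_model("scene")
o,r=tool();print("tcp",proj(o["tool_pos"],m), r.as_matrix().round(3).tolist())
for n,p in {"flange outer top ends y54":[(.073,.054),(-.013,.054)],"y5":[(.073,.005),(-.013,.005)]}.items():
    print(n,[proj([*tow(q,t,yaw),.094],m).round(1) for q in p])
print("corners",[proj([*tow(q,t,yaw),.07],m).round(1) for q in [(.095,.125),(-.095,.125),(-.095,-.125)]],"head",proj([*tow((-.055,.013),t,yaw),.097],m))
for c in (0,1):
    f=grab_frame("scene");cv2.imwrite("pics/s3.png",f[:,:,::-1])
cv2.imwrite("pics/s3c.png",cv2.resize(f[130:330,180:430],None,fx=3,fy=3,interpolation=cv2.INTER_CUBIC)[:,:,::-1])
E
```

```text
tcp [325.14553915 233.12192004] [[-0.144, -0.99, 0.0], [-0.99, 0.144, 0.0], [-0.0, -0.0, -1.0]]
flange outer top ends y54 [array([296.3, 225.4]), array([317.5, 241.6])]
y5 [array([317.5, 220.2]), array([339.7, 235.6])]
corners [array([260.3, 240.2]), array([305.5, 282. ]), array([419.8, 247.1])] head [348.11739075 243.50346668]
```

View pics/s3c.png

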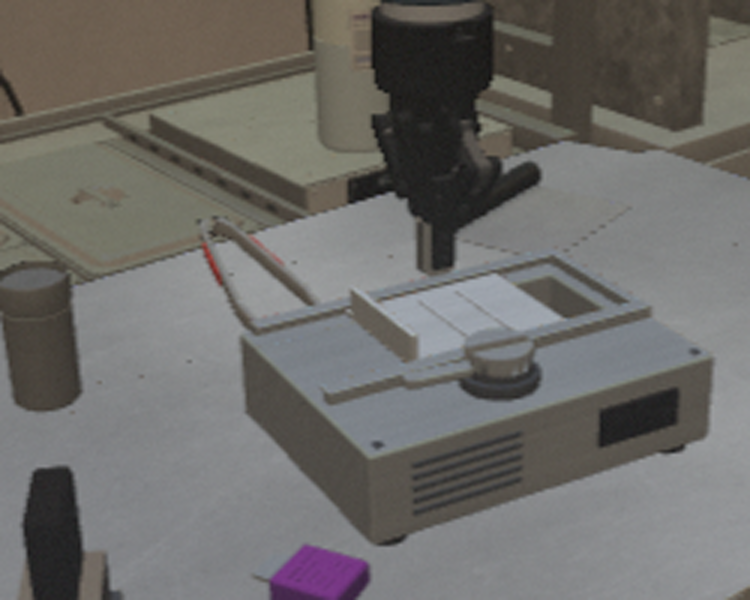

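```bash
python3 - <<'E'
from u import *
t,yaw=np.array([.5312,-.0115]),-.148
m=camera_model("wrist");f=grab_frame("wrist")[:,:,::-1].copy()
o=get_obs();print(o["tool_pos"],o["joint_pos"])
def dot(p,c): 
    u=proj(p,m);cv2.circle(f,tuple(int(x) for x in u),4,c,1);return u.round(0)
for y in (.054,): print([dot([*tow((x,y),t,yaw),.094],(0,0,255)) for x in (.073,-.013)])
print("head",dot([*tow((-.055,.013),t,yaw),.097],(0,255,0)),"tcp",dot(o["tool_pos"],(255,0,0)))
print([dot([*tow(q,t,yaw),.07],(0,255,255)) for q in [(.095,.125),(-.095,.125),(-.095,-.125),(.095,-.125)]])
cv2.imwrite("pics/w2.png",f)
E
```

```text
[ 0.5629902  -0.00402665  0.08349677] [ 2.70658059e-01  3.44929157e-01 -7.89132932e-02  1.20243565e-05
 -1.14690871e+00 -4.14555126e-01]
[array([233., 367.]), array([400., 367.])]
head [497. 299.] tcp [316. 284.]
[array([213., 437.]), array([512., 438.]), array([611., -21.]), array([166., -23.])]
```

View pics/w2.png

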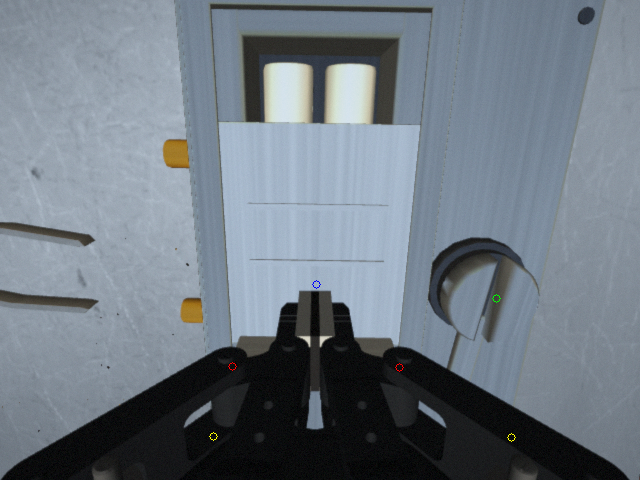

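The wrist view puts the flange's outer edge at row ~347, where I predicted 367, and the head at (487,288). Both views agree that the fingertips stand roughly 15–20 mm higher than I took them to be, so they passed over the flange. I'll go back and make a guarded descent to find the true height.

Call:
{"api": "apply_moves", "payload": {"motion": "-0.1 0 -0.06 0 0 0 -1;-0.14 0 0 0 0 0 -1;-0.1 0 0 0 0 0 -1;0 0 0.06 0 0 0 -1;0 0 0.03 0 0 0 -1;0 0 0.01 0 0 0 -1;0 0 0.01 0 0 0 -1;0 0 0 0 0 0 -1"}}

```text
clock: 7.0
tool_pos: [0.5726, 0.0626, 0.0734]
orientation: [-0.0, -0.654, 0.756, 0.0]
wrist_force: [0.0, 0.3, -0.8]
opening: -0.0002
gripper_force: 0.0
```

```bash
python3 - <<'E'
from u import *
t,yaw=np.array([.5312,-.0115]),-.148
ms=camera_model("scene");fs=grab_frame("scene")[:,:,::-1].copy();o=get_obs();u=proj(o["tool_pos"],ms)
print(o["tool_pos"],o["wrist_force"],u,tou(o["tool_pos"],t,yaw))
cv2.circle(fs,tuple(int(round(x)) for x in u),2,(0,0,255),1)
x,y=int(u[0]),int(u[1])
cv2.imwrite("pics/s4.png",cv2.resize(fs[y-70:y+50,x-70:x+90],None,fx=5,fy=5,interpolation=cv2.INTER_CUBIC))
E
```

```text
[0.57279752 0.06267182 0.07360969] [-0.52606447  0.02461078 -0.56829557] [295.26931498 245.64303476] [0.03020538 0.07949496]
```

View pics/s4.png

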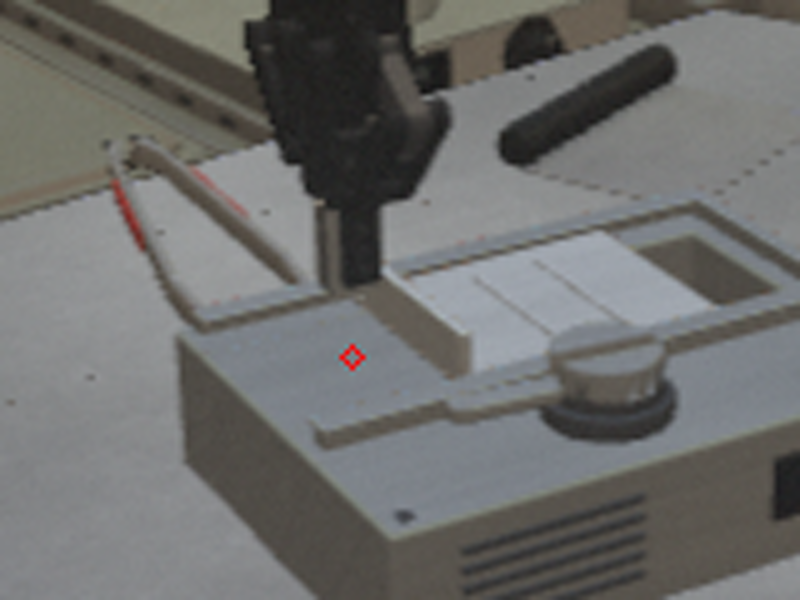

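The scene crop shows the fingertips at about (295,232), 13 px above the projected TCP. They hang clear above the deck.

```bash
python3 - <<'E'
from u import *
t,yaw=np.array([.5312,-.0115]),-.148
m=camera_model("scene")
for z in (.07,.08,.09,.1,.11,.12): print(z,tou(ray((295,232),z,m),t,yaw).round(4))
print("then",[tou(ray((325,220),z,m),t,yaw).round(4).tolist() for z in (.08,.1,.11,.12)])
# joint->FK consistency: base of wrist cam vs deck via spot_in
f=grab_frame("wrist");cv2.imwrite("pics/w3.png",f[:,:,::-1]);m=camera_model("wrist");W=np.linalg.inv(m["camera_from_world"]);print(m["camera_from_world"].round(3).tolist(),get_obs()["tool_pos"])
for l in ["cam_lock","slot_mouth","cover_flange","dosing_unit"]:
    for d in spot_in(l,"wrist")[:1]: w=(W@np.r_[d["position"],1])[:3];print(l,d["p"],w.round(4),tou(w,t,yaw).round(4))
E
```

```text
0.07 [0.0925 0.0479]
0.08 [0.0735 0.0573]
0.09 [0.0544 0.0668]
0.1 [0.0354 0.0763]
0.11 [0.0164 0.0858]
0.12 [-0.0027  0.0952]
then [[0.0927, -0.0244], [0.0538, -0.0017], [0.0343, 0.0096], [0.0149, 0.021]]
[[-0.99, 0.144, -0.001, 0.559], [-0.136, -0.942, -0.308, 0.136], [-0.045, -0.305, 0.951, -0.211], [0.0, 0.0, 0.0, 1.0]] [0.57291344 0.06282583 0.07379265]
cam_lock 0.6 [0.4897 0.0154 0.0934] [-0.045   0.0204]
slot_mouth 0.96 [0.4874 0.0166 0.0956] [-0.0475  0.0213]
dosing_unit 0.68 [0.5012 0.0253 0.0736] [-0.0351  0.0319]
```

Call:
{"api": "apply_moves", "payload": {"motion": "0 0 0.01 0 0 0 -1;0 0 0.01 0 0 0 -1;0 0 0.01 0 0 0 -1;0 0 0 0 0 0 -1"}}

```text
clock: 7.7
tool_pos: [0.5724, 0.0631, 0.067]
orientation: [-0.0, -0.654, 0.756, 0.0]
wrist_force: [-0.3, 0.2, -0.6]
opening: 0.0002
gripper_force: 0.0
```

Call:
{"api": "apply_moves", "payload": {"motion": "0 0 0.02 0 0 0 -1;0 0 0.02 0 0 0 -1;0 0 0.02 0 0 0 -1;0 0 0 0 0 0 -1"}}

```text
clock: 8.1
tool_pos: [0.5721, 0.0631, 0.0546]
orientation: [-0.001, -0.654, 0.756, 0.0]
wrist_force: [0.2, 0.1, 0.0]
opening: -0.0003
gripper_force: 0.0
```

```bash
python3 - <<'E'
from u import *
t,yaw=np.array([.5312,-.0115]),-.148
ms=camera_model("scene");fs=grab_frame("scene")[:,:,::-1].copy();o=get_obs();u=proj(o["tool_pos"],ms)
print(o["tool_pos"],o["wrist_force"],o["effort"],tou(o["tool_pos"],t,yaw))
a=cv2.resize(fs[180:270,245:345],None,fx=4,fy=4,interpolation=cv2.INTER_CUBIC)
w=grab_frame("wrist")[:,:,::-1]
cv2.imwrite("pics/s5.png",np.hstack([a,cv2.resize(w[180:480,:],None,fx=.6,fy=1.2)[:360,:384]]))
E
```

```text
[0.57244106 0.06308561 0.05502006] [-0.69163306  0.22851236  0.51640487] [ 5.18950954e-03 -4.36052907e+01  2.11827940e+01  4.76426750e+00
  3.22096003e-02 -3.05360584e-05] [0.0297918  0.07985165]
```

View pics/s5.png

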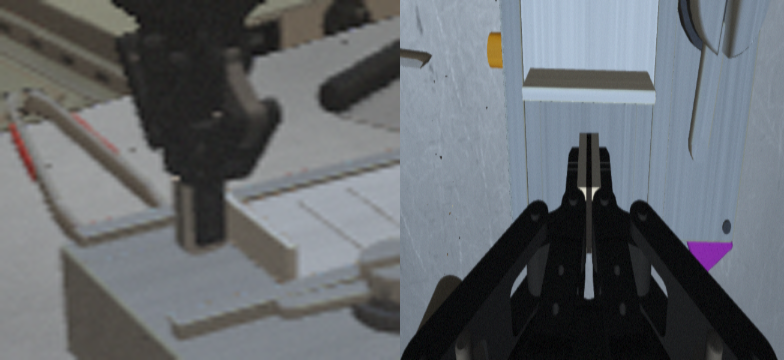

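My ninth picture shows the shut fingertips at scene (295,241), beside the outer face of the flange and about 14 mm above the deck. They stand about 29 mm above the reported TCP. Now I push.

Call:
{"api": "apply_moves", "payload": {"motion": "0.04 0 0 0 0 0 -1;0.04 0 0 0 0 0 -1;0.04 0 0 0 0 0 -1;0.04 0 0 0 0 0 -1;0.03 0 0 0 0 0 -1"}}

```text
clock: 8.7
tool_pos: [0.5673, 0.0249, 0.0557]
orientation: [0.0, -0.654, 0.756, -0.0]
wrist_force: [0.8, 1.7, 0.5]
opening: 0.0001
gripper_force: 1.1
```

Call:
{"api": "apply_moves", "payload": {"motion": "0.03 0 0 0 0 0 -1;0.03 0 0 0 0 0 -1;0.03 0 0 0 0 0 -1;0.01 0 0 0 0 0 -1;0 0 0 0 0 0 -1"}}

```text
clock: 9.2
tool_pos: [0.5643, 0.0052, 0.0555]
orientation: [-0.0, -0.654, 0.756, -0.0]
wrist_force: [0.3, -0.2, 0.6]
opening: 0.0003
gripper_force: 0.0
```

Call:
{"api": "apply_moves", "payload": {"motion": "0.015 0 0 0 0 0 -1;0.015 0 0 0 0 0 -1;0 0 0 0 0 0 -1"}}

```text
clock: 9.5
tool_pos: [0.5648, 0.0028, 0.0556]
orientation: [0.003, -0.654, 0.756, 0.001]
wrist_force: [2.1, 11.3, 0.5]
opening: -0.0
gripper_force: 5.6
```

Call:
{"api": "apply_moves", "payload": {"motion": "0.01 0 0 0 0 0 -1;0.01 0 0 0 0 0 -1;0 0 0 0 0 0 -1"}}

```text
clock: 9.8
tool_pos: [0.5649, 0.0028, 0.0557]
orientation: [0.006, -0.654, 0.756, 0.002]
wrist_force: [1.0, 23.8, 1.0]
opening: -0.0002
gripper_force: 11.8
```

The cover is firmly against its stop: 24 N, with no further travel. I back off and go above the key in the stand.

Call:
{"api": "apply_moves", "payload": {"motion": "-0.03 0 0 0 0 0 -1;-0.02 0 -0.15 0 0 0 -1;0 0 -0.2 0 0 0 0;0 0 -0.12 0 0 0 0;-0.17 0.066 0 0 0 0 1;-0.17 0.066 0 0 0 0 1;-0.17 0.066 0 0 0 0 1;-0.17 0.066 0 0 0 0 1;-0.17 0.066 0 0 0 0 1;-0.17 0.066 0 0 0 0 1;-0.17 0.066 0 0 0 0 1;-0.17 0.066 0 0 0 0 1"}}

```text
clock: 11.0
tool_pos: [0.4984, 0.2907, 0.1493]
orientation: [-0.001, -0.654, 0.756, -0.001]
wrist_force: [0.9, 0.8, 0.3]
opening: 0.0851
gripper_force: 0.0
```

Call:
{"api": "apply_moves", "payload": {"motion": "0 0 0 0 0 -1 1;0 0 0 0 0 -1 1;0 0 0 0 0 -1 1;0 0 0 0 0 -1 1;0 0 0 0 0 -1 1;0 0 0 0 0 -1 1;0 0 0 0 0 -1 1;0 0 0 0 0 -1 1;0 0 0 0 0 -1 1;0 0 0 0 0 -1 1;0 0 0 0 0 -1 1;0 0 0 0 0 -0.8 1"}}

```text
clock: 12.2
tool_pos: [0.4989, 0.2892, 0.1491]
orientation: [0.001, 0.965, -0.262, -0.0]
wrist_force: [-0.4, -0.6, 0.8]
opening: 0.0852
gripper_force: 0.0
```

```bash
python3 - <<'E'
from u import *
t,yaw=np.array([.5312,-.0115]),-.148
o=get_obs();print(o["clock"],o["tool_pos"],o["joint_pos"],o["opening"]);delta([.502,.300,.15],-.54-np.pi/2)
import pickle
D={}
for c in ("top","scene","wrist"):
    m=camera_model(c);f=grab_frame(c);D[c]=(m,f);cv2.imwrite(f"pics/k_{c}.png",f[:,:,::-1])
    W=np.linalg.inv(m["camera_from_world"])
    for l in ["key_grip","stand_mouth","slot_mouth","cam_lock","cover_flange"]:
        for d in spot_in(l,c)[:3]:
            w=(W@np.r_[d["position"],1])[:3];print(c,l,round(d["p"],2),w.round(4),"u",tou(w,t,yaw).round(4))
        for d in silhouettes(l,c)[:3]:
            D[c,l]=D.get((c,l),[])+[d]
            cnt=max(cv2.findContours(d["region"].astype(np.uint8),0,2)[0],key=cv2.contourArea);r=cv2.minAreaRect(cnt);print("   sil",round(d["p"],2),np.round(r[0],1),np.round(r[1],1),round(r[2],1),int(d["region"].sum()))
pickle.dump(D,open("k.pkl","wb"))
E
```

```text
12.2 [0.49885424 0.28923487 0.14910649] [ 7.97114432e-01  3.29591524e-01  7.22630036e-02  9.06769553e-04
 -1.31520750e+00  2.42433545e-01] 0.08524895818308849
tcp [0.4989 0.2892 0.1491] shift units [-0.014 -0.054 -0.005]
turn units [ 0.02 -0.    0.09]
turn units [ 1.000e-02  3.000e-02 -3.133e+01]
top key_grip 0.72 [0.3759 0.3241 0.0165] u [-0.2031  0.309 ]
top key_grip 0.65 [0.4582 0.1742 0.016 ] u [-0.0996  0.1729]
top key_grip 0.48 [0.5114 0.2927 0.0923] u [-0.0645  0.2979]
   sil 0.64 [206.8 279.9] [13.9 14.3] 26.6 181
   sil 0.62 [201.8 336.8] [17.4 26.8] 72.9 409
   sil 0.58 [261.3 302.1] [24.6 17.4] 63.4 390
top stand_mouth 0.62 [0.5107 0.282  0.0282] u [-0.0635  0.2873]
   sil 0.72 [212.5 279.2] [23.9 20.2] 33.7 305
   sil 0.54 [254.5 173.5] [28.3 21.2] 45.0 508
top slot_mouth 0.67 [0.4846 0.017  0.0961] u [-0.0503  0.0213]
   sil 0.61 [319. 294.] [18. 34.] 90.0 354
   sil 0.2 [212.6 280.3] [22.8 20.7] 30.3 287
top cam_lock 0.96 [0.4898 0.0171 0.0967] u [-0.0452  0.0222]
   sil 0.55 [319. 294.] [18. 34.] 90.0 350
top cover_flange 0.6 [ 0.5551 -0.0636  0.0757] u [ 0.0313 -0.048
[... 961 characters left out ...]
l 0.58 [351.  229.1] [23.7 67.7] 83.4 1125
wrist key_grip 0.9 [0.3794 0.3243 0.0161] u [-0.1996  0.3097]
wrist key_grip 0.89 [0.458  0.1772 0.0211] u [-0.1002  0.1759]
wrist key_grip 0.83 [0.5096 0.3007 0.0951] u [-0.0674  0.3056]
   sil 0.88 [292.5 244.5] [95. 35.] 90.0 3171
   sil 0.76 [350.8 336.8] [46.  63.6] 45.0 2477
   sil 0.62 [454.9 189.4] [71.6 52. ] 36.9 3286
wrist stand_mouth 0.88 [0.5154 0.2904 0.0369] u [-0.0602  0.2963]
   sil 0.88 [298. 221.] [90. 64.] 90.0 3123
wrist slot_mouth 0.58 [0.5023 0.0741 0.0844] u [-0.0412  0.0804]
   sil 0.52 [633.5  66.5] [21. 11.] 90.0 205
wrist cam_lock 0.73 [0.4973 0.0731 0.0815] u [-0.046   0.0787]
   sil 0.51 [633.5  66.5] [21. 11.] 90.0 212
```

```bash
cat > fitkey.py <<'E'
from u import *
import pickle
from scipy.optimize import minimize
def hull(p,m,zb=.036,zt=.096,lx=.056,ly=.022,scale=8):
    pts=[]
    for z in (zb,zt):
        for a in (-1,1):
            for b in (-1,1): pts.append(proj([*tow((a*lx/2,b*ly/2),np.array(p[:2]),p[2]),z],m))
    return cv2.convexHull(np.array(pts,np.float32))
def rend(p,m,off=(0,0)):
    im=np.zeros((480*1,640*1),np.uint8); h=hull(p,m)
    cv2.fillPoly(im,[np.round((h-np.array(off))*16).astype(np.int32)],255,cv2.LINE_AA,shift=4);return im/255.
def cost(p,views): return sum(np.abs(rend(p,m)-g).sum()/g.sum() for m,g in views)
def fitk(views,p0=(.502,.300,-.54)):
    r=None
    for _ in range(3):
        s=np.array([p0]+[np.array(p0)+d for d in np.diag([.006,.006,.15])])
        r=minimize(cost,p0,args=(views,),method="Nelder-Mead",options=dict(initial_simplex=s,xatol=1e-4,fatol=1e-3));p0=r.x
    return r.x.round(4),round(r.fun,3)
E
python3 - <<'E'
from fitkey import *
D=pickle.load(open("k.pkl","rb"))
mt=D["top"][0];ms=D["scene"][0];mw=D["wrist"][0]
def dark(f,x0,x1,y0,y1,th):
    g=cv2.cvtColor(f,cv2.COLOR_BGR2GRAY);m=np.zeros(g.shape);m[y0:y1,x0:x1]=g[y0:y1,x0:x1]<th
    n,l,s,c=cv2.connectedComponentsWithStats(m.astype(np.uint8));k=1+s[1:,4].argmax();return (l==k)*1.
t0=dark(cv2.imread("pics/top0.png"),185,235,262,310,80);print(t0.sum(),np.argwhere(t0).min(0),np.argwhere(t0).max(0))
gs=D["scene","key_grip"][0]["region"]*1.;gw=[d["region"]*1. for d in D["wrist","key_grip"]][0]
d=dark(D["scene"][1][:,:,::-1].copy(),170,225,275,345,75);print(d.sum(),gs.sum(),np.argwhere(d).min(0),np.argwhere(d).max(0))
print("top",fitk([(mt,t0)]));print("scene",fitk([(ms,gs)]));print("top+scene",fitk([(mt,t0),(ms,gs)]));print("wrist",fitk([(mw,gw)]))
w=D["wrist"][1];cv2.imwrite("pics/kw.png",w[60:400,130:530,::-1])
E
```

```text
288.0 [275 193] [296 214]
801.0 769.0 [286 188] [335 207]
top (array([ 0.5039,  0.3036, -0.6337]), np.float64(0.445))
scene (array([ 0.5059,  0.3038, -0.4631]), np.float64(0.203))
top+scene (array([ 0.5031,  0.3049, -0.458 ]), np.float64(0.706))
wrist (array([ 0.5013,  0.3049, -0.5657]), np.float64(0.113))
```

```bash
python3 - <<'E'
from fitkey import *
D=pickle.load(open("k.pkl","rb"))
mw=D["wrist"][0];gw=D["wrist","key_grip"][0]["region"]*1.
gw2=[d["region"]*1. for d in D["wrist","key_grip"]]
best=[g for g in gw2 if abs(np.argwhere(g).mean(0)-[244,292]).max()<15]
print(len(best))
for dz in (-.02,-.01,0,.01,.02,.03):
    m=dict(mw);W=np.linalg.inv(mw["camera_from_world"]);W[2,3]+=dz;m["camera_from_world"]=np.linalg.inv(W)
    print(dz,fitk([(m,best[0])]))
c=np.argwhere(best[0]);print(c.min(0),c.max(0))
print(hull((.5013,.3049,-.566),mw).round(0).reshape(-1,2).tolist())
E
```

```text
1
-0.02 (array([ 0.5062,  0.3012, -0.5699]), np.float64(0.31))
-0.01 (array([ 0.504 ,  0.3024, -0.5684]), np.float64(0.198))
0 (array([ 0.5013,  0.3049, -0.5657]), np.float64(0.113))
0.01 (array([ 0.4997,  0.3066, -0.5502]), np.float64(0.056))
0.02 (array([ 0.497 ,  0.3092, -0.539 ]), np.float64(0.05))
0.03 (array([ 0.4939,  0.312 , -0.5228]), np.float64(0.087))
[197 275] [292 310]
[[311.0, 197.0], [310.0, 263.0], [308.0, 296.0], [276.0, 295.0], [276.0, 215.0], [283.0, 196.0]]
```

View pics/kw.png

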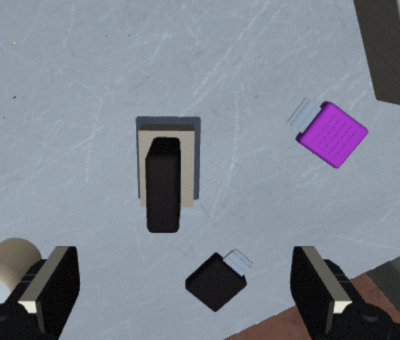

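My tenth and last picture shows the black key standing in its stand at crop (163,185), that is image col 293. The finger midline is at col 315, so I need to shift about 15 mm along tool −y. The small black key and the purple key lie flat. I move over the key and check numerically.

Call:
{"api": "apply_moves", "payload": {"motion": "-0.025 -0.074 0 0 0 0.1 1;0 0 0.2 0 0 0 1;0 0 0 0 0 0 1"}}

```text
clock: 14.15
tool_pos: [0.4991, 0.3043, 0.1044]
orientation: [0.004, 0.963, -0.269, -0.003]
wrist_force: [-0.6, -0.4, -1.4]
opening: 0.0855
gripper_force: 0.0
```

```bash
cat > kcheck.py <<'E'
from fitkey import *
f=grab_frame("wrist");m=camera_model("wrist");o=get_obs();print(o["clock"],o["tool_pos"])
for d in silhouettes("key_grip","wrist")[:4]:
    c=np.argwhere(d["region"]);mc=c.mean(0)
    top=c[c[:,0]<c[:,0].min()+1e9];cols=[(r,top[top[:,0]==r][:,1].min(),top[top[:,0]==r][:,1].max()) for r in np.linspace(c[:,0].min()+3,c[:,0].max()-3,5).astype(int)]
    print(round(d["p"],2),mc.round(0),c.min(0),c.max(0),cols)
    if abs(mc[1]-316)<45: 
        for dz in (0,.01,.015,.02):
            m2=dict(m);W=np.linalg.inv(m["camera_from_world"]);W[2,3]+=dz;m2["camera_from_world"]=np.linalg.inv(W);print(dz,fitk([(m2,d["region"]*1.)]))
E
python3 kcheck.py
```

```text
14.2 [0.50064799 0.30462254 0.10721558]
0.84 [360. 369.] [327 330] [395 405] [(np.int64(330), np.int64(364), np.int64(393)), (np.int64(345), np.int64(347), np.int64(404)), (np.int64(361), np.int64(332), np.int64(398)), (np.int64(376), np.int64(337), np.int64(389)), (np.int64(392), np.int64(358), np.int64(370))]
0.77 [259. 310.] [199 289] [318 332] [(np.int64(202), np.int64(295), np.int64(325)), (np.int64(230), np.int64(289), np.int64(331)), (np.int64(258), np.int64(289), np.int64(330)), (np.int64(286), np.int64(290), np.int64(330)), (np.int64(315), np.int64(293), np.int64(328))]
0 (array([ 0.5025,  0.306 , -0.5509]), np.float64(0.078))
0.01 (array([ 0.4996,  0.3079, -0.5428]), np.float64(0.042))
0.015 (array([ 0.4979,  0.309 , -0.5415]), np.float64(0.07))
0.02 (array([ 0.4964,  0.3099, -0.5402]), np.float64(0.104))
0.65 [190. 496.] [152 450] [232 544] [(np.int64(155), np.int64(468), np.int64(496)), (np.int64(173), np.int64(454), np.int64(526)), (np.int64(192), np.int64(462), np.int64(543)), (np.int64(210), np.int64(471), np.int64(528)), (np.int64(229), np.int64(498), np.int64(511))]
```

Call:
{"api": "apply_moves", "payload": {"motion": "-0.012 -0.012 0 0 0 0 1;0 0 0.1 0 0 0 1;0 0 0.1 0 0 0 1;0 0 0.1 0 0 0 1;0 0 0.05 0 0 0 1;0 0 0.03 0 0 0 1;0 0 0 0 0 0 1"}}

```text
clock: 14.95
tool_pos: [0.5016, 0.3089, 0.0338]
orientation: [-0.0, 0.963, -0.269, 0.0]
wrist_force: [0.9, 0.9, -0.2]
opening: 0.0854
gripper_force: 0.0
```

Call:
{"api": "apply_moves", "payload": {"motion": "0 0 0.01 0 0 0 0;0 0 0 0 0 0 -0.3;0 0 0 0 0 0 -1;0 0 0 0 0 0 -1;0 0 0 0 0 0 -1;0 0 0 0 0 0 -1;0 0 0 0 0 0 -1", "grip_force": 60}}

```text
clock: 15.65
tool_pos: [0.5015, 0.3087, 0.0318]
orientation: [-0.0, 0.963, -0.269, 0.0]
wrist_force: [-1.0, -0.6, 2.7]
opening: 0.0213
gripper_force: 61.8
```

The key is gripped (opening 21 mm). I lift it straight out, and measure the slot from the stored wrist pictures.

Call:
{"api": "apply_moves", "payload": {"motion": "0 0 -0.05 0 0 0 -1;0 0 -0.1 0 0 0 -1;0 0 -0.15 0 0 0 -1;0 0 -0.15 0 0 0 -1;0 0 -0.15 0 0 0 -1;0 0 0 0 0 0 -1"}}

```text
clock: 16.25
tool_pos: [0.5037, 0.3102, 0.157]
orientation: [-0.004, 0.963, -0.269, 0.003]
wrist_force: [-0.6, 0.3, -0.3]
opening: 0.0214
gripper_force: 61.4
```

```bash
python3 - <<'E'
from u import *
import json
t,yaw=np.array([.5312,-.0115]),-.148
m=json.load(open("w1.json"))
g=cv2.cvtColor(cv2.imread("pics/w1.png"),cv2.COLOR_BGR2GRAY)
L=cv2.createLineSegmentDetector().detect(g[60:230,340:480])[0].reshape(-1,4)+[340,60,340,60]
for l in L:
    if np.hypot(l[0]-l[2],l[1]-l[3])>14:
        a,b=[ray(p,.092,m) for p in (l[:2],l[2:])];d=tou(b,t,yaw)-tou(a,t,yaw);d=d*np.sign(d[1]);print(l.round(0),"theta",round(np.arctan2(d[0],d[1]),3),"u",tou(a,t,yaw).round(3),tou(b,t,yaw).round(3))
E
```

```text
[394. 156. 383. 144.] theta -1.014 u [-0.041  0.04 ] [-0.031  0.034]
[380. 130. 386. 107.] theta 0.016 u [-0.026  0.025] [-0.026  0.008]
[406.  92. 429.  92.] theta 1.357 u [-0.037 -0.005] [-0.053 -0.008]
[430.  93. 444. 102.] theta -1.267 u [-0.054 -0.008] [-0.066 -0.004]
[405. 150. 428.  97.] theta 0.133 u [-0.048  0.034] [-0.053 -0.004]
[399. 150. 393. 167.] theta 0.034 u [-0.044  0.036] [-0.043  0.049]
[426.  95. 409.  99.] theta 1.128 u [-0.052 -0.006] [-0.041 -0.001]
[416. 158. 432. 153.] theta 1.093 u [-0.058  0.038] [-0.069  0.032]
[389. 125. 399. 152.] theta -0.64 u [-0.032  0.02 ] [-0.044  0.037]
[410.  98. 393. 112.] theta 0.693 u [-0.042 -0.001] [-0.032  0.011]
[412. 155. 418. 142.] theta 0.177 u [-0.054  0.037] [-0.056  0.027]
[438. 100. 417. 155.] theta 0.075 u [-0.061 -0.004] [-0.058  0.036]
[354. 163. 381.  60.] theta 0.013 u [-0.013  0.052] [-0.014 -0.021]
[393. 168. 379. 201.] theta 0.103 u [-0.043  0.049] [-0.04   0.076]
[377. 198. 394. 158.] theta 0.12 u [-0.038  0.074] [-0.042  0.042]
[449. 108. 453. 126.] theta -0.56 u [-0.071 -0.001] [-0.078  0.01 ]
[453. 126. 447. 144.] theta 0.019 u [-0.078  0.01 ] [-0.078  0.024]
[451. 128. 446. 107.] theta -0.574 u [-0.077  0.012] [-0.068 -0.001]
[432. 154. 446. 141.] theta 0.545 u [-0.069  0.033] [-0.076  0.022]
[424. 122. 416. 142.] theta 0.121 u [-0.056  0.012] [-0.054  0.027]
[386. 129. 389. 114.] theta -0.046 u [-0.03   0.023] [-0.029  0.013]
```

Call:
{"api": "apply_moves", "payload": {"motion": "0.04 0.09 0 0 0 0 -1;0.09 0.18 0 0 0 0 -1;0.09 0.18 0 0 0 0 -1;0.09 0.18 0 0 0 0 -1;0.09 0.18 0 0 0 0 -1;0.09 0.18 0 0 0 0 -1;0.09 0.18 0 0 0 0 -1;0.06 0.12 0 0 0 0 -1;0.03 0.06 0 0 0 0 -1"}}

```text
clock: 17.15
tool_pos: [0.4752, 0.0064, 0.1513]
orientation: [0.0, 0.963, -0.27, -0.0]
wrist_force: [-0.8, -0.6, -1.7]
opening: 0.0212
gripper_force: 61.4
```

Call:
{"api": "apply_moves", "payload": {"motion": "0 0 0 0 0 1 -1;0 0 0 0 0 1 -1;0 0 0 0 0 1 -1;0 0 0 0 0 1 -1;0 0 0 0 0 1 -1;0 0 0 0 0 1 -1;0 0 0 0 0 1 -1;0 0 0 0 0 1 -1;0 0 0 0 0 1 -1;0 0 0 0 0 1 -1;0 0 0 0 0 1 -1;0 0 0 0 0 1 -1"}}

```text
clock: 18.35
tool_pos: [0.4759, 0.0089, 0.1512]
orientation: [-0.0, -0.642, 0.767, 0.0]
wrist_force: [-0.1, -0.9, -1.0]
opening: 0.0211
gripper_force: 61.2
```

Call:
{"api": "apply_moves", "payload": {"motion": "0 0 0 0 0 0.8 -1;0 0 0 0 0 0 -1;0 0 0 0 0 0 -1"}}

```text
clock: 18.65
tool_pos: [0.476, 0.0087, 0.1513]
orientation: [-0.0, -0.613, 0.79, 0.0]
wrist_force: [-0.6, 1.4, -1.4]
opening: 0.0214
gripper_force: 61.2
```

```bash
python3 - <<'E'
from u import *
o=get_obs();print(o["clock"],o["joint_pos"],o["opening"])
delta([.479,.010,.14],-1.824-np.pi/2)
t,yaw=np.array([.5312,-.0115]),-.148
for c in ("wrist","scene"):
    f=grab_frame(c);m=camera_model(c);cv2.imwrite(f"pics/h_{c}.png",f[:,:,::-1]);W=np.linalg.inv(m["camera_from_world"])
    np.save(f"h_{c}.npy",np.array(m["camera_from_world"]))
    for l in ("slot_mouth","key_tip","key_grip"):
        for d in spot_in(l,c)[:3]: w=(W@np.r_[d["position"],1])[:3];print(c,l,round(d["p"],2),w.round(4),proj(w,m).round(0))
E
```

```text
18.65 [ 3.48380949e-01  1.33007926e-01 -1.79158062e-01 -2.06935965e-04
 -1.25899544e+00 -5.99794142e-01] 0.021382212890861948
tcp [0.476  0.0087 0.1513] shift units [-0.01  -0.013  0.056]
turn units [ 0.   -0.    0.02]
turn units [ 0.00e+00  1.00e-02 -3.14e+01]
wrist slot_mouth 0.93 [ 0.4802 -0.0028  0.0965] [305. 233.]
wrist key_tip 0.61 [ 0.4722 -0.0081  0.2143] [316. 318.]
wrist key_grip 0.63 [ 0.4734 -0.0064  0.2125] [313. 320.]
wrist key_grip 0.63 [0.4339 0.1563 0.0098] [394. 345.]
scene slot_mouth 0.71 [0.4765 0.0255 0.0872] [342. 251.]
scene slot_mouth 0.24 [0.4728 0.0189 0.1735] [347. 207.]
scene key_tip 0.93 [0.4712 0.021  0.1743] [346. 207.]
scene key_tip 0.87 [0.3697 0.3298 0.0186] [228. 385.]
scene key_tip 0.76 [0.4414 0.1785 0.0182] [287. 322.]
scene key_grip 0.69 [0.4738 0.0179 0.1776] [347. 205.]
scene key_grip 0.64 [0.3676 0.3296 0.0162] [229. 387.]
scene key_grip 0.57 [0.4425 0.1818 0.0147] [285. 324.]
```

```bash
python3 - <<'E'
from u import *
m=camera_model("wrist");t,yaw=np.array([.5312,-.0115]),-.148
o=get_obs();print("tcp px",proj(o["tool_pos"],m),"head px",proj([.479,.010,.097],m),[proj([.479-.022*np.sin(.253),.010-.022*np.cos(.253),.097],m).round(0)])
g=cv2.cvtColor(cv2.imread("pics/h_wrist.png"),cv2.COLOR_BGR2GRAY)
L=cv2.createLineSegmentDetector().detect(g[140:330,220:410])[0].reshape(-1,4)+[220,140,220,140]
for l in L:
    dx,dy=l[2]-l[0],l[3]-l[1]
    if np.hypot(dx,dy)>10: print(l.round(0),round(np.degrees(np.arctan2(dx,dy))%180,1))
for r in range(195,262,6): print(r,(g[r,262:362:3]//4).tolist())
E
```

```text
tcp px [316.39210009 283.82966201] head px [312.21766481 251.24474563] [array([312., 218.])]
[337. 236. 349. 299.] 11.1
[282. 285. 292. 237.] 168.6
[375. 307. 382. 329.] 17.5
[365. 141. 366. 166.] 2.9
[298. 232. 334. 233.] 88.7
[247. 329. 254. 307.] 162.4
[261. 302. 271. 302.] 92.7
[280. 328. 282. 285.] 176.7
[314. 206. 339. 216.] 67.0
[289. 213. 313. 206.] 106.9
[242. 240. 220. 242.] 94.6
[339. 218. 346. 228.] 36.8
[220. 234. 248. 231.] 94.8
[363. 164. 361. 141.] 2.7
[282. 222. 290. 215.] 133.8
[276. 237. 282. 222.] 158.8
[346. 227. 349. 253.] 6.4
[280. 282. 265. 165.] 7.5
[369. 299. 362. 164.] 3.1
[264. 140. 276. 232.] 7.4
[264. 165. 261. 141.] 7.5
[271. 301. 273. 291.] 170.3
[345. 257. 342. 238.] 9.1
[281. 239. 281. 277.] 0.1
[369. 243. 372. 302.] 2.9
[356. 291. 358. 301.] 10.9
[348. 253. 344. 263.] 159.8
[331. 230. 319. 219.] 47.7
[347. 300. 350. 328.] 6.2
[299. 223. 281. 239.] 132.8
[365. 329. 359. 304.] 13.6
[270. 304. 264. 329.] 166.1
[342. 238. 333. 229.] 43.6
[256. 236. 242. 140.] 8.4
[220. 249. 243. 247.] 94.1
[365. 169. 368. 239.] 3.1
[318. 218. 308. 217.] 85.9
[311. 214. 
[... 1115 characters left out ...]
 17, 17, 17, 16, 30, 38, 40, 38, 39, 28, 21, 13, 17, 19, 41, 42, 41, 42, 41]
237 [40, 38, 41, 38, 38, 16, 17, 20, 36, 40, 31, 2, 2, 1, 1, 1, 1, 1, 3, 2, 3, 2, 2, 0, 1, 22, 23, 17, 18, 38, 42, 41, 42, 41]
243 [39, 40, 40, 39, 39, 18, 19, 38, 39, 39, 3, 2, 2, 1, 2, 2, 2, 2, 0, 0, 1, 3, 3, 0, 2, 0, 39, 24, 18, 29, 41, 40, 42, 41]
249 [39, 40, 39, 39, 39, 19, 32, 40, 39, 31, 2, 4, 0, 1, 2, 2, 1, 0, 3, 2, 1, 2, 1, 2, 2, 2, 23, 39, 18, 36, 42, 41, 41, 40]
255 [39, 40, 40, 40, 39, 28, 33, 41, 40, 11, 1, 1, 1, 3, 1, 2, 3, 2, 2, 2, 2, 2, 2, 2, 3, 3, 5, 39, 20, 39, 41, 40, 42, 40]
261 [39, 40, 40, 40, 39, 38, 30, 40, 38, 1, 1, 1, 0, 0, 2, 2, 2, 1, 2, 3, 2, 1, 3, 2, 1, 1, 0, 29, 40, 39, 40, 41, 41, 40]
```

The slot's centre line is at col 312 and the key's at 315.5. That agrees with the computed shift, so I correct and lower.

Call:
{"api": "apply_moves", "payload": {"motion": "-0.01 -0.013 0 0 0 0 -1;0 0 0.08 0 0 0 -1;0 0 0.08 0 0 0 -1;0 0 0.02 0 0 0 -1;0 0 0.01 0 0 0 -1;0 0 0 0 0 0 -1"}}

```text
clock: 19.65
tool_pos: [0.4794, 0.0096, 0.1139]
orientation: [0.0, -0.612, 0.791, -0.0]
wrist_force: [-0.0, -0.1, -1.1]
opening: 0.021
gripper_force: 61.3
```

Call:
{"api": "apply_moves", "payload": {"motion": "0 0 0.01 0 0 0 -1;0 0 0.01 0 0 0 -1;0 0 0 0 0 0 -1"}}

```text
clock: 19.95
tool_pos: [0.479, 0.0097, 0.1095]
orientation: [0.0, -0.612, 0.791, 0.0]
wrist_force: [0.3, 0.3, -0.9]
opening: 0.0208
gripper_force: 61.3
```

Call:
{"api": "apply_moves", "payload": {"motion": "0 0 0.01 0 0 0 -1;0 0 0.01 0 0 0 -1;0 0 0.005 0 0 0 -1;0 0 0 0 0 0 -1"}}

```text
clock: 20.35
tool_pos: [0.4789, 0.0096, 0.1043]
orientation: [-0.0, -0.612, 0.791, 0.0]
wrist_force: [-0.8, 0.4, -1.2]
opening: 0.0213
gripper_force: 61.3
```

Call:
{"api": "apply_moves", "payload": {"motion": "0 0 0 0 0 0.6 -1;0 0 0 0 0 0.8 -1;0 0 0 0 0 0.8 -1;0 0 0 0 0 0.8 -1"}}

```text
clock: 20.75
tool_pos: [0.4777, 0.0101, 0.1042]
orientation: [-0.001, -0.485, 0.874, 0.001]
wrist_force: [-4.7, 1.7, 1.8]
opening: 0.0213
gripper_force: 61.7
```

```bash
python3 - <<'E'
from h import *
o=get_obs();print(o["torque"],o["wrist_force"],o["opening"],o["tool_pos"])
E
```

```text
[1.10521663 1.8698087  0.14147474] [-4.70939613  1.69793909  1.8040156 ] 0.021340527981699706 [0.4776671  0.01006532 0.10418504]
```

Call:
{"api": "apply_moves", "payload": {"motion": "0 0 0 0 0 0.9 -1;0 0 0 0 0 0.9 -1;0 0 0 0 0 0.9 -1;0 0 0 0 0 0.9 -1;0 0 0 0 0 0.9 -1;0 0 0 0 0 0.9 -1;0 0 0 0 0 0.9 -1;0 0 0 0 0 0.9 -1;0 0 0 0 0 0.9 -1;0 0 0 0 0 0.9 -1;0 0 0 0 0 0 -1"}}

```text
clock: 21.85
tool_pos: [0.4767, 0.0118, 0.1036]
orientation: [-0.002, -0.057, 0.998, 0.002]
wrist_force: [-6.1, 7.6, 1.6]
opening: 0.021
gripper_force: 61.6
```

```bash
python3 - <<'E'
from h import *
o,r=tool();x=r.as_matrix()[:,0];print(o["torque"],o["wrist_force"],o["opening"],o["tool_pos"],"yaw",np.arctan2(x[1],x[0]))
E
```

```text
[3.15016179 2.51229041 0.11876662] [-6.1165706   7.59254768  1.5809084 ] 0.021026150423789046 [0.47671143 0.01179094 0.10356909] yaw -3.0277858624774354
```

Call:
{"api": "apply_moves", "payload": {"motion": "0.003 0.004 0 0 0 0.9 -1;0.003 0.004 0 0 0 0.9 -1;0 0 0 0 0 0.7 -1;0 0 0 0 0 0 -1"}}

```text
clock: 22.25
tool_pos: [0.4765, 0.0131, 0.1036]
orientation: [-0.001, 0.068, 0.998, 0.002]
wrist_force: [-2.5, 6.7, -2.6]
opening: 0.0215
gripper_force: 61.1
```

```bash
python3 - <<'E'
from h import *
o,r=tool();x=r.as_matrix()[:,0];print(o["torque"],o["wrist_force"],o["opening"],o["tool_pos"],"yaw",np.arctan2(x[1],x[0]))
E
```

```text
[2.66021546 1.1807432  0.06732593] [-2.45650949  6.70065928 -2.59237192] 0.02153929349013717 [0.47653974 0.01310355 0.10363243] yaw 3.006085882320159
```

Call:
{"api": "apply_moves", "payload": {"motion": "0 0 0 0 0 0.7 -1;0 0 0 0 0 0.7 -1;0 0 0 0 0 0 -1"}}

```text
clock: 22.55
tool_pos: [0.4766, 0.0135, 0.1036]
orientation: [-0.001, 0.137, 0.991, 0.002]
wrist_force: [-2.8, 8.2, -2.1]
opening: 0.0213
gripper_force: 61.1
```

```bash
python3 - <<'E'
from h import *
o,r=tool();x=r.as_matrix()[:,0];print(o["torque"],o["wrist_force"],o["opening"],o["tool_pos"],"yaw",np.arctan2(x[1],x[0]))
E
```

```text
[3.16418967 1.28494392 0.12536663] [-2.81829336  8.15918145 -2.11644332] 0.02127575137602988 [0.47662136 0.01347973 0.10363056] yaw 2.8662018517366206
```

Call:
{"api": "apply_moves", "payload": {"motion": "0 0 0 0 0 0.6 -1;0 0 0 0 0 0.6 -1;0 0 0 0 0 0 -1"}}

```text
clock: 22.85
tool_pos: [0.4768, 0.0133, 0.1037]
orientation: [-0.001, 0.194, 0.981, 0.001]
wrist_force: [-1.7, 7.5, -3.3]
opening: 0.0212
gripper_force: 72.9
```

```bash
python3 - <<'E'
from h import *
o,r=tool();x=r.as_matrix()[:,0];print(o["torque"],o["wrist_force"],o["opening"],o["tool_pos"],"yaw",np.arctan2(x[1],x[0])-2*np.pi)
g=grab_frame("scene");cv2.imwrite("pics/l_scene.png",g[:,:,::-1]);f=grab_frame("wrist");cv2.imwrite("pics/l_wrist.png",f[:,:,::-1])
np.save("l_m.npy",camera_model("wrist")["camera_from_world"])
m=camera_model("wrist")
for l in ("cam_lock","slot_mouth"):
  for d in silhouettes(l,"wrist")[:2]:
    c=np.argwhere(d["region"]);print(l,d["p"],c.mean(0),c.min(0),c.max(0))
  for d in silhouettes(l,"scene")[:2]:
    c=np.argwhere(d["region"]);print(l,"scene",d["p"],c.mean(0),c.min(0),c.max(0))
E
```

```text
[2.9654245  1.03641958 1.77698413] [-1.65965918  7.51409943 -3.26807719] 0.021169538557798 [0.4768476  0.01330893 0.10367719] yaw -3.532766955282318
cam_lock 0.73 [265.89819005 328.66289593] [237 276] [290 357]
cam_lock scene 0.75 [248.19373219 343.48717949] [236 329] [257 358]
cam_lock scene 0.58 [227.04437401 349.62440571] [204 338] [248 359]
slot_mouth 0.58 [265.60616438 330.04452055] [237 276] [290 357]
slot_mouth scene 0.71 [248.11275964 343.88724036] [236 328] [257 358]
```

The torque jumped to 1.8 N m, which is the hard stop, so the fastener is locked. I take up a little slack backwards and lift the key out.

Call:
{"api": "apply_moves", "payload": {"motion": "0 0 0 0 0 -0.6 -1;0 0 0 0 0 -0.6 -1;0 0 0 0 0 0 -1"}}

```text
clock: 23.45
tool_pos: [0.4769, 0.0133, 0.1037]
orientation: [-0.001, 0.135, 0.991, 0.002]
wrist_force: [-1.7, 6.7, -3.0]
opening: 0.0212
gripper_force: 61.4
```

```bash
python3 - <<'E'
from h import *
o,r=tool();x=r.as_matrix()[:,0];print(o["torque"],o["wrist_force"],o["tool_pos"],"yaw",np.arctan2(x[1],x[0])-2*np.pi)
E
```

```text
[2.82914571 0.88952264 0.10444533] [-1.74212356  6.65961489 -3.03568609] [0.47688945 0.0132819  0.10369723] yaw -3.413342047969694
```

Call:
{"api": "apply_moves", "payload": {"motion": "0 0 -0.03 0 0 0 -1;0 0 -0.05 0 0 0 -1;0 0 -0.08 0 0 0 -1;0 0 -0.1 0 0 0 -1;0 0 0 0 0 -1 -1;0 0 0 0 0 -1 -1;0 0 0 0 0 -1 -1;0 0 0 0 0 -1 -1;0 0 0 0 0 -1 -1;0 0 0 0 0 -1 -1;0 0 0 0 0 -1 -1;0 0 0 0 0 -1 -1"}}

```text
clock: 24.65
tool_pos: [0.478, 0.0106, 0.1574]
orientation: [0.0, -0.262, 0.965, -0.0]
wrist_force: [-0.4, 0.1, -1.3]
opening: 0.0213
gripper_force: 61.4
```

Call:
{"api": "apply_moves", "payload": {"motion": "0 0 0 0 0 -1 -1;0 0 0 0 0 -1 -1;0 0 0 0 0 -1 -1;0 0 0 0 0 -1 -1;0 0 0 0 0 -1 -1;0 0 0 0 0 -1 -1;0 0 0 0 0 -1 -1;0 0 0 0 0 -1 -1;0 0 0 0 0 -1 -1;0 0 0 0 0 -1 -1;0 0 0 0 0 -1 -1;0 0 0 0 0 -1 -1"}}

```text
clock: 25.85
tool_pos: [0.478, 0.0106, 0.1574]
orientation: [-0.0, 0.761, -0.648, 0.001]
wrist_force: [-0.2, 0.5, -1.6]
opening: 0.0211
gripper_force: 61.4
```

```bash
python3 - <<'E'
from u import *
t,yaw=np.array([.5312,-.0115]),-.148
delta([.5015,.3087,.157],-.545-np.pi/2);o=get_obs();print(o["wrist_force"],o["torque"],o["opening"])
f=grab_frame("wrist");cv2.imwrite("pics/a_wrist.png",f[:,:,::-1])
m=camera_model("wrist");W=np.linalg.inv(m["camera_from_world"])
for l in ("cam_lock","slot_mouth","cover_flange"):
  for c in ("wrist","scene"):
    if c=="scene": 
        g=grab_frame(c);mm=camera_model(c)
    for d in silhouettes(l,c)[:2]:
        k=np.argwhere(d["region"]);print(l,c,round(d["p"],2),k.mean(0).round(0),k.min(0),k.max(0))
cv2.imwrite("pics/a_scene.png",g[:,:,::-1])
print("tongue tip locked px",proj([*tow((.009,.013),t,yaw),.085],camera_model("scene")),proj([*tow((-.055+.064*np.sin(.1),.013+.064*np.cos(.1)),t,yaw),.085],camera_model("scene")))
E
```

```text
tcp [0.478  0.0106 0.1574] shift units [-1.453e+00 -3.530e-01  1.000e-03]
turn units [-0.   -0.01 -8.66]
turn units [-1.000e-02  0.000e+00  2.276e+01]
[-0.24323566  0.52927678 -1.63734372] [ 0.0114763  -0.02320303 -0.05295986] 0.021142449473576422
cam_lock wrist 0.82 [226. 286.] [209 223] [261 345]
cam_lock scene 0.73 [247. 344.] [237 328] [257 357]
slot_mouth wrist 0.97 [226. 286.] [208 222] [261 345]
slot_mouth scene 0.61 [247. 345.] [236 328] [257 358]
cover_flange wrist 0.72 [100. 220.] [  0 124] [214 317]
cover_flange scene 0.64 [229. 350.] [217 317] [241 385]
tongue tip locked px [330.24928698 236.52643915] [316.50777734 256.38185548]
```

Call:
{"api": "apply_moves", "payload": {"motion": "0 0 0 0 0 -1 -1;0 0 0 0 0 -1 -1;0 0 0 0 0 -1 -1;0 0 0 0 0 -1 -1;0 0 0 0 0 -1 -1;0 0 0 0 0 -1 -1;0 0 0 0 0 -1 -1;0 0 0 0 0 -1 -1;0 0 0 0 0 -0.66 -1"}}

```text
clock: 27.25
tool_pos: [0.4777, 0.0111, 0.1565]
orientation: [0.0, 0.963, -0.269, -0.0]
wrist_force: [0.2, -0.5, -0.5]
opening: 0.0217
gripper_force: 61.4
```

Call:
{"api": "apply_moves", "payload": {"motion": "-0.04 -0.085 0 0 0 0 -1;-0.09 -0.18 0 0 0 0 -1;-0.09 -0.18 0 0 0 0 -1;-0.09 -0.18 0 0 0 0 -1;-0.09 -0.18 0 0 0 0 -1;-0.09 -0.18 0 0 0 0 -1;-0.09 -0.18 0 0 0 0 -1;-0.06 -0.12 0 0 0 0 -1;-0.03 -0.05 0 0 0 0 -1;0 0 0 0 0 0 -1;0 0 0 0 0 0 -1"}}

```text
clock: 28.35
tool_pos: [0.5026, 0.3082, 0.1564]
orientation: [0.0, 0.963, -0.271, -0.0]
wrist_force: [0.9, -0.5, -0.9]
opening: 0.0215
gripper_force: 61.5
```

```bash
python3 - <<'E'
from u import *
delta([.5015,.3087,.1318],-.545-np.pi/2)
f=grab_frame("wrist");cv2.imwrite("pics/b_wrist.png",f[:,:,::-1])
for n in ("h","a","b"):
    g=cv2.cvtColor(cv2.imread(f"pics/{n}_wrist.png"),cv2.COLOR_BGR2GRAY)
    for r in (240,250,260,270):
        k=np.where(g[r,250:400]<20)[0]+250;print(n,r,k.min() if len(k) else None,k.max() if len(k) else None,end=" | ")
    print([int(np.where(g[150:300,c]<20)[0].min()+150) for c in (305,315,325)])
W=np.linalg.inv(camera_model("wrist")["camera_from_world"])
for l in ("stand_mouth","key_grip"):
    for d in spot_in(l,"wrist")[:2]: print(l,d["p"],(W@np.r_[d["position"],1])[:3])
E
```

```text
tcp [0.5026 0.3082 0.1564] shift units [-0.006  0.001  0.123]
turn units [ 0.01 -0.   -0.04]
turn units [-0.000e+00 -1.000e-02  3.138e+01]
h 240 293 336 | h 250 291 338 | h 260 289 340 | h 270 287 342 | [234, 233, 234]
a 240 292 336 | a 250 291 338 | a 260 288 340 | a 270 287 342 | [234, 234, 233]
b 240 292 336 | b 250 290 338 | b 260 288 340 | b 270 287 342 | [234, 234, 233]
stand_mouth 0.66 [0.51527668 0.2947549  0.03585361]
key_grip 0.82 [0.51664512 0.30286011 0.21822807]
key_grip 0.64 [0.45505914 0.17894708 0.02018437]
```

Call:
{"api": "apply_moves", "payload": {"motion": "-0.006 0 0.1 0 0 0 -1;0 0 0.15 0 0 0 -1;0 0 0.15 0 0 0 -1;0 0 0.07 0 0 0 -1;0 0 0.03 0 0 0 -1;0 0 0.02 0 0 0 -1;0 0 0 0 0 0 -1"}}

```text
clock: 29.2
tool_pos: [0.502, 0.3094, 0.053]
orientation: [-0.0, 0.963, -0.271, 0.0]
wrist_force: [-0.1, -0.6, -0.5]
opening: 0.0214
gripper_force: 61.5
```

Call:
{"api": "apply_moves", "payload": {"motion": "0 0 0.03 0 0 0 -1;0 0 0.03 0 0 0 -1;0 0 0.02 0 0 0 -1;0 0 0 0 0 0 -1"}}

```text
clock: 29.6
tool_pos: [0.5017, 0.3096, 0.0369]
orientation: [-0.001, 0.963, -0.271, 0.0]
wrist_force: [0.1, 0.8, -1.5]
opening: 0.0213
gripper_force: 62.1
```

Call:
{"api": "apply_moves", "payload": {"motion": "0 0 0.015 0 0 0 -1;0 0 0.01 0 0 0 -1;0 0 0 0 0 0 -1"}}

```text
clock: 29.9
tool_pos: [0.5018, 0.3097, 0.0319]
orientation: [-0.0, 0.963, -0.271, 0.0]
wrist_force: [-2.6, -0.1, 3.9]
opening: 0.0212
gripper_force: 62.7
```

Call:
{"api": "apply_moves", "payload": {"motion": "0 0 0 0 0 0 -0.2;0 0 0 0 0 0 0.3;0 0 0 0 0 0 1;0 0 0 0 0 0 1;0 0 0 0 0 0 1;0 0 -0.1 0 0 0 1;0 0 -0.2 0 0 0 1;0 0 -0.25 0 0 0 1;0 0 -0.1 0 0 0 1;0 0 0 0 0 0 1;0 0 0 0 0 0 1"}}

```text
clock: 31.0
tool_pos: [0.5015, 0.3096, 0.1614]
orientation: [-0.0, 0.963, -0.271, -0.0]
wrist_force: [0.8, 0.4, 0.2]
opening: 0.0852
gripper_force: 0.0
```

```bash
sed -i 's/(0,.01,.015,.02)/(0,.01)/' kcheck.py; python3 kcheck.py; python3 - <<'E'
from fitkey import *
t,yaw=np.array([.5312,-.0115]),-.148
f=grab_frame("scene");m=camera_model("scene");W=np.linalg.inv(m["camera_from_world"])
for l in ("key_grip","whetstone","dredger","cover_flange","cam_lock"):
    for d in spot_in(l,"scene")[:1]: w=(W@np.r_[d["position"],1])[:3];print(l,round(d["p"],2),w.round(3),tou(w,t,yaw).round(3))
d=silhouettes("key_grip","scene")[0];g=d["region"]*1.;k=np.argwhere(g);print(k.min(0),k.max(0),fitk([(m,g)]))
# cover flange home check: flange edge expected px
print([proj([*tow(q,t,yaw),.094],m).round(1) for q in [(.073,.005),(-.013,.005)]])
for d in silhouettes("cover_flange","scene")[:1]: k=np.argwhere(d["region"]);print(k[k[:,1].argmin()][::-1],k.min(0),k.max(0))
E
```

```text
31.05 [0.50105896 0.30921334 0.16036775]
0.93 [324. 368.] [295 334] [354 400] [(np.int64(298), np.int64(377), np.int64(388)), (np.int64(311), np.int64(350), np.int64(399)), (np.int64(324), np.int64(336), np.int64(393)), (np.int64(337), np.int64(339), np.int64(387)), (np.int64(351), np.int64(357), np.int64(370))]
0.68 [177. 473.] [146 436] [212 512] [(np.int64(149), np.int64(449), np.int64(478)), (np.int64(164), np.int64(439), np.int64(497)), (np.int64(179), np.int64(446), np.int64(512)), (np.int64(194), np.int64(453), np.int64(500)), (np.int64(209), np.int64(475), np.int64(487))]
0.56 [230. 315.] [184 298] [275 331] [(np.int64(187), np.int64(303), np.int64(327)), (np.int64(208), np.int64(300), np.int64(331)), (np.int64(229), np.int64(299), np.int64(331)), (np.int64(250), np.int64(299), np.int64(331)), (np.int64(272), np.int64(301), np.int64(330))]
0 (array([ 0.5027,  0.3073, -0.5491]), np.float64(0.128))
0.01 (array([ 0.5009,  0.3083, -0.5434]), np.float64(0.062))
key_grip 0.97 [0.368 0.329 0.013] [-0.211  0.313]
whetstone 0.8 [ 0.425 -0.268  0.026] [-0.067 -0.269]
dredger 0.88 [0.75  0.193 0.06 ] [0.186 0.235]
cover_flange 0.56 [ 0.561 -0.069  0.076] [ 0.038 -0.052]
cam_lock 0.74 [0.475 0.011 0.092] [-0.059  0.014]
[312 265] [335 303] (array([104.5208, -28.1353,   6.0146]), np.float64(1.001))
[array([317.5, 220.2]), array([339.7, 235.6])]
[329 237] [236 329] [257 358]
```

```bash
python3 -c "
from bench import *
print(finish_job())"
```

```text
the job is handed in; nothing more can be done
None
```

I handed the job in at about 31 s of the 64 s: by my readings the cover is home against its stop, the fastener is turned to its hard stop, the key is back upright and fully down in its stand, and the whetstone and dredger have not moved; the judge's result was not shown.

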